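# Open the tight-lidded canister in the counter bracket

### The arm

A 7-joint arm with a two-finger parallel gripper is mounted at the origin on the work surface. World frame = base frame: x ahead of the robot, y to its left, z up, the work surface at z = 0. Lengths are in m, angles in degrees, forces in N, time in s.
With the tool pointing down it reaches from about 0.425 to 0.875 m from the base axis. Payload 4.7 kg.
Tool frame: the origin (TCP) lies between the finger pads; the fingertips stand 14 mm ahead of it and the grasp point (between the pads) lies 5 mm behind it (env.tip_reach is the distance from the TCP to the fingertips, in m); z points along the fingers, y is the direction in which the jaws open and shut (so a half turn about z gives the same grasp; the last joint's range is limited). The gripper opens to 87 mm and grips with 3 to 60 N. Pads are 19 mm wide; open, the fingers measure 117 mm over their backs; the gripper's body (75 mm by 190 mm) begins 51 mm behind the grasp point.
Start: joints at [-65.426, 18.392, -4.016, 83.108, 1.295, 78.541, -3.26], TCP at [0.262, 0.595, 0.237] pointing down, gripper open.
Joint ranges: [-163.93, 163.93], [-17.29, 119.83], [-79.2, 71.16], [3.27, 140.29], [-89.18, 269.18], [5.43, 117.66], [-154.24, 154.24]. Speed limits (degrees/s): [147.25, 147.25, 180, 180, 180, 180, 180].

### API

Orientations are given as [roll, pitch, yaw] about the fixed x, y, z axes, in that order (R = Rz(yaw) Ry(pitch) Rx(roll)).
In Python, from cell import env gives the robot as it stands. The module is installed in compiled form; this text tells all that it offers.
- The arm moves only by the shell command python3 -m pendant 'ROWS' [FORCE]. ROWS is JSON, a list of rows, each an object of numbers: "rx", "ry", "rz": the turn, a rotation vector about the tool's x, y, z in degrees; "tx", "ty", "tz": the shift along the tool's x, y, z in mm; "jaw": the finger opening in mm, from 0 to 87. In form: [{"rx": .., "ry": .., "rz": .., "tx": .., "ty": .., "tz": .., "jaw": ..}, ...]. A call has 1 to 20 rows; each row shifts and turns the commanded pose from where the row before left it, along the tool's axes as they then stand; what a row does not reach is not made up. A row lasts 1/12 s, in which the tool goes at most 41.7 mm and 7.16 degrees, less where a joint would pass 70% of its speed; a pose out of reach is approached as far as the arm can. A call with a gripper value outside its range is refused whole. The fingers move at their own pace and stop on an object; FORCE is the grip in N (left out, the last holds). Time passes only in rows, so rows that do not move let the fingers close. It gives the time, the measured TCP pose, the force and the opening at its end, in the units of the state.
- env.get_obs(): the state, without advancing time (a new reading comes with each control period).
- env.read_camera(name): name is "scene" or "top" or "wrist"; returns a dict with "img" (400x640x3 uint8, red, green, blue), "range_z" (400x640 float32, m along the optical axis (not along the pixel's ray), 0 where there is no reading), "vertical_fov" (degrees; the focal length in pixels is half the picture's height over the tangent of half this angle, whatever the lens; pixels are square), "cx", "cy" (the principal point, pixels), "distortion" ([k1, k2, p1, p2, k3] as OpenCV has them; the pictures are not rectified), "world_to_cam" (4x4, takes a point from world to camera coordinates). Camera axes: x right, y up, looking along -z (the intrinsics and any distortion apply to the point x, -y, -z); pixel columns grow to the right and rows downward; lengths in m; the calibration is good to about 2 mm. A picture is of the moment at which its call begins.
- env.sign_off(): hands the job in, once; it reports no verdict.
The state is a dict: "time_s": time; "qpos": joint angles; "joint_velocities": joint speeds; "effort": joint torques, N m; "tool_pos": TCP position; "tool_rot": TCP orientation; "force": force on the tool from outside, world axes, zero at the start; "wrist_torque": the same for the moment, N m; "grip_width": finger opening in m.
Only numpy, scipy, OpenCV 4.12 (cv2) and the standard library are available. Lean on these libraries where they do the work, as an engineer would, in place of code of your own. Each camera call takes 0.05 s, during which the arm holds its last target.

### The job

The washed canister has its deep lid jammed on: push it gently along the counter into the open mouth of the steel hold-down bracket, foot under the ledges, until you feel it press against the stop bar, without lifting or tipping it. Then, with the bracket holding the foot down, draw the lid straight up and off, and set it (do not drop it) upright, mouth down, wholly on the wooden draining board, and let go. Leave the canister upright in the bracket and the other dishes where they are.

Things in the scene. Friction and masses are not known exactly. Their poses are not given: they have to be found in the camera images.
- canister: Round stainless canister without its lid, 0.36 to 0.53 kg, loose on the counter left of the bracket. Origin: centre of its underside, z up its axis; yaw does not matter. Flat round foot 110 mm in diameter, 6 mm thick; above it a plain wall 62 mm in diameter up to 40 mm; then an open neck 53 mm in diameter up to 90 mm, under the lid at the start.
- neck_top (a point): Centre of the canister's neck top, 90 mm above its origin. Spring leaves 72 to 84 mm up the neck grip the lid: drawing it off takes about 8 to 20 N until it has risen some 45 mm, more than the canister weighs, so an unheld canister comes up with the lid.
- lid: The stainless lid: a straight round cap 62 mm in diameter, 60 mm high, closed on top, open below, walls 2.7 mm, 0.11 kg. Origin: centre of its open lower edge, z up to the closed top. At the start it covers the neck, origin 40 mm above the canister's origin, top 100 mm above the counter, flush with the wall below. It must rise 50 mm to clear the neck.
- bracket: Steel hold-down bracket fixed to the counter; origin at counter height on the channel's centre line, x from the open mouth into the channel (to the robot's right, within 20 degrees). Two ledges, 9 to 15 mm above the counter, from x = -55 to 60 mm, inner edges 34 mm either side of the line; the foot runs under them between outer walls at 65 mm. Press the canister on it with less than 45 N.
- mouth (a point): Mouth of the bracket's channel on its centre line, at counter height, x = -95 mm in the bracket's frame. From here to x = -55 mm the ledges' inner edges taper from about 48 to 34 mm either side of the line. Sliding the canister takes about 3 to 7 N; rubbing on the ledges can briefly add a few N before the stop is reached.
- home_mid (a point): Middle of the canister's possible home places, x = -2.5 mm in the bracket's frame. A flat stop bar across the ledges, 15.5 to 35.5 mm above the counter (two low screw heads reach 42 mm), halts the canister's wall. It stands firm at an unmeasured place: the canister comes home with its origin 17.5 mm before to 17.5 mm past this point along the bracket's x, to be found by touch.
- board: Wooden draining board fixed on the counter, 160 by 160 mm and 8 mm thick; origin: centre of its underside. It lies beyond the bracket, to the right.
- bowl: Blue plastic rice bowl, 116 mm across and 55 mm high, origin under its centre; a bystander.
- tumbler: Glass tumbler, 68 mm across and 90 mm high, origin under its centre; a bystander.
- spoon: White ceramic soup spoon lying on the counter, 140 mm long along its x; a bystander.
- plate: Green melamine plate, 150 mm across and 20 mm high, origin under its centre; a bystander.
- mug: White mug, 76 mm across and 85 mm high, with a handle at its +y side, origin under its centre; a bystander.
- dish: Small white sauce dish, 90 mm across and 22 mm high, origin under its centre; a bystander.
Mind the look-alikes: they are no part of the job. What is shaped like the lid but blue or yellow is not meant.

How it is judged:
By the outcome, as a careful person would: the job done as asked, in the order asked, and still so for the second after the job is handed in, with the robot touching nothing.
It also fails if it takes over 72 s, if anything falls off the work surface, if the arm or the gripper's body presses on something with over 40 N, if the wrist force passes 120 N, or if a joint passes its speed limit or range.

## Working session

There is one attempt and no reset: what is moved stays moved. The work goes in short steps, Python scripts to look and compute and a shell command to move; the robot and the scene stay as the last step left them, time stands still between calls to the robot, and variables do not carry over. Pictures are saved under pics/ and viewed, and the job is handed in when it is done.

```bash
mkdir -p pics
cat > h.py <<'E'
from cell import env
import cv2, numpy as np
def shot(n,f):
    c=env.read_camera(n); cv2.imwrite('pics/'+f,c['img'][:,:,::-1]); np.savez('pics/'+f[:-4]+'.npz',**{k:np.array(v) for k,v in c.items()}); return c
def load(f): return dict(np.load('pics/'+f+'.npz'))
def K(c):
    f=200/np.tan(np.radians(float(c['vertical_fov']))/2)
    return np.array([[f,0,float(c['cx'])],[0,f,float(c['cy'])],[0,0,1]])
def ray(c,u,v):
    p=cv2.undistortPoints(np.array([[[u,v]]],float),K(c),np.array(c['distortion'],float))[0,0]
    d=np.array([p[0],-p[1],-1.]); T=np.linalg.inv(c['world_to_cam']); return T[:3,3],T[:3,:3]@d
def atz(c,u,v,z):
    o,d=ray(c,u,v); return o+d*(z-o[2])/d[2]
def dep(c,u,v):
    o,d=ray(c,u,v); return o+d*float(c['range_z'][int(round(v)),int(round(u))])
def proj(c,P):
    P=np.atleast_2d(P); q=(np.c_[P,np.ones(len(P))]@np.array(c['world_to_cam']).T)[:,:3]*[1,-1,-1]
    return cv2.projectPoints(q,np.zeros(3),np.zeros(3),K(c),np.array(c['distortion'],float))[0][:,0]
E
python3 - <<'E'
from h import *
for n in('scene','top','wrist'): shot(n,n+'1.png')
o=env.get_obs(); print({k:np.round(v,3) for k,v in o.items()}, env.tip_reach)
E
```

```text
{'time_s': np.float64(0.15), 'qpos': array([-65.426,  18.43 ,  -4.016,  83.156,   1.294,  78.541,  -3.26 ]), 'joint_velocities': array([ 0.055, -0.181, -0.078, -0.072, -0.034, -0.058,  0.034]), 'effort': array([ 0.0000e+00, -4.9179e+01, -4.0400e-01, -3.1288e+01, -6.4000e-02,
        4.0000e-02,  0.0000e+00]), 'tool_pos': array([0.262, 0.595, 0.236]), 'tool_rot': array([-1.79918e+02,  4.00000e-03,  1.56236e+02]), 'force': array([-0.173, -0.695,  0.498]), 'wrist_torque': array([ 0.027, -0.016, -0.029]), 'grip_width': np.float64(0.087)} 0.014
```

View pics/scene1.png

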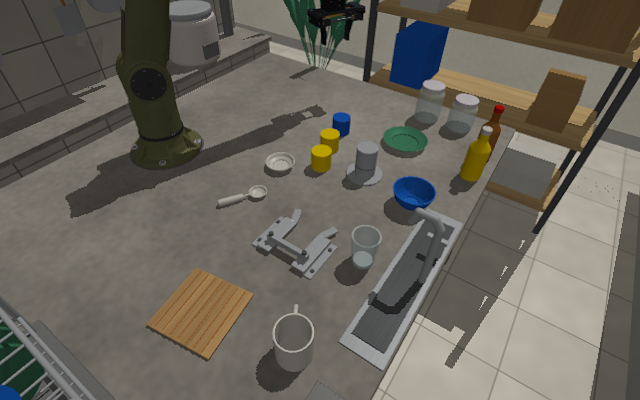

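View pics/top1.png

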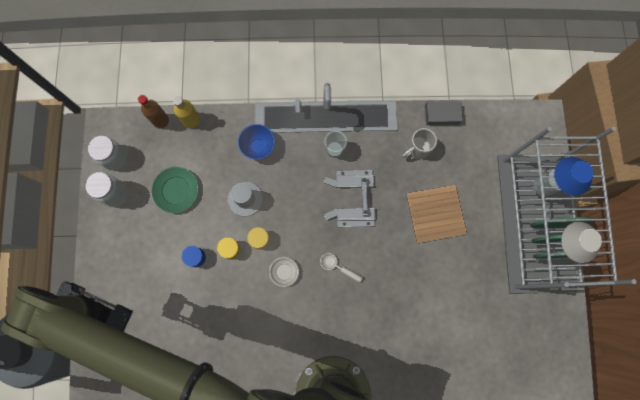

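View pics/wrist1.png

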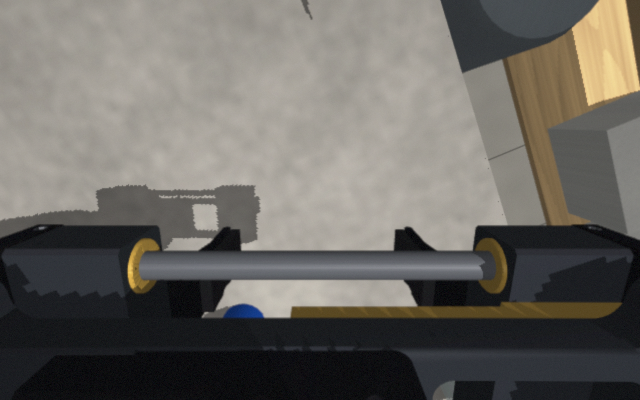

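Run:
```python
from h import *
c=load('top1');im=cv2.imread('pics/top1.png')
cv2.imwrite('pics/crop1.png',cv2.resize(im[155:245,205:395],None,fx=4.2,fy=4.2,interpolation=cv2.INTER_CUBIC))
s=cv2.imread('pics/scene1.png')
cv2.imwrite('pics/crop2.png',cv2.resize(s[120:280,220:420],None,fx=3.7,fy=3.7,interpolation=cv2.INTER_CUBIC))
print(c['distortion'],K(c))
```

```text
[-0.09439086  0.          0.          0.          0.        ] [[500.87105883   0.         311.92426381]
 [  0.         500.87105883 196.46692915]
 [  0.           0.           1.        ]]
```

View pics/crop1.png

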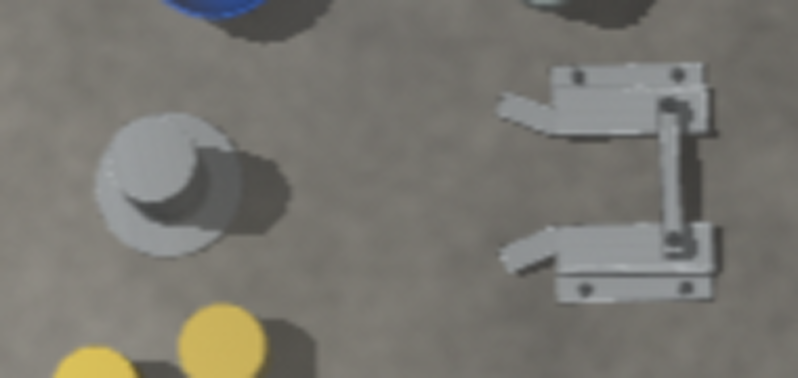

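View pics/crop2.png

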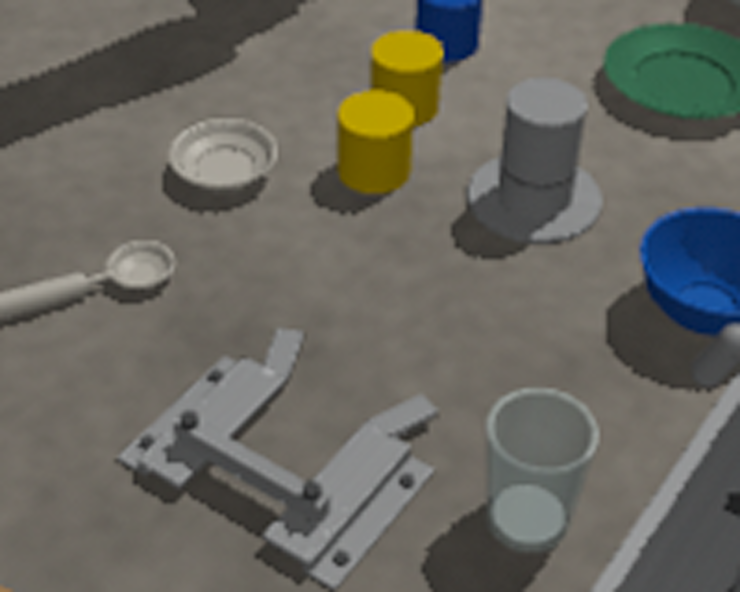

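Run:
```python
from h import *
c=load('top1')
def P(x,y,z): return atz(c,205+(x+.5)/4.2-.5,155+(y+.5)/4.2-.5,z)
print('foot',P(168,184.5,.006),'lid',P(154,158,.1))
# foot via edges
for p in[(97,184),(240,184),(168,113),(168,257)]: print(P(*p,.006))
# pointcloud of scene
r=c['range_z'];print('rng',r[198,245])
v,u=np.mgrid[165:235,320:382]; 
X=np.array([dep(c,a,b) for a,b in zip(u.ravel(),v.ravel())])
m=(X[:,2]>.010)&(X[:,2]<.020); L=X[m]; print('n',m.sum(), np.median(L[:,2]))
print('bar n',((X[:,2]>.028)).sum(), np.median(X[X[:,2]>.028],0))
print(cv2.minAreaRect(np.float32(L[:,:2])))
for n,a in dict(TL=(555,88),TLi=(553,134),TRi=(712,133),TRo=(708,85),BLi=(555,228),BRi=(712,224),BLo=(556,273),BRo=(713,270)).items(): print(n,P(*a,.015))
print('bar left', P(660,130,.0355),P(666,228,.0355))
# board
for p in[(407,194),(456,186),(466,235),(417,243)]: print('board',atz(c,*p,.008))
print(env.get_obs()['time_s'])
# canister foot depth points
v,u=np.mgrid[170:225,215:270]
X=np.array([dep(c,a,b) for a,b in zip(u.ravel(),v.ravel())])
T=X[X[:,2]>.095];print('lidtop',T.min(0),T.max(0),T.mean(0))
T=X[(X[:,2]>.004)&(X[:,2]<.02)];print('foot',cv2.minEnclosingCircle(np.float32(T[:,:2])),np.median(X[X[:,2]<.003],0))
```

```text
foot [0.59477367 0.25863671 0.006     ] lid [0.59573963 0.25615603 0.1       ]
[0.59623078 0.31188118 0.006     ]
[0.594063 0.204785 0.006   ]
[0.64949406 0.25894557 0.006     ]
[0.54002136 0.25837475 0.006     ]
rng 1.4747863
n 873 0.015585768028586466
bar n 175 [ 0.58312668 -0.11125868  0.03810878]
((0.5836571455001831, -0.07380504906177521), (0.19283150136470795, 0.21619297564029694), 88.6592788696289)
TL [ 0.66064666 -0.03180004  0.015     ]
TLi [ 0.62549747 -0.0292462   0.015     ]
TRi [ 0.62388781 -0.14789974  0.015     ]
TRo [ 0.66070533 -0.14655106  0.015     ]
BLi [ 0.55452519 -0.02861141  0.015     ]
BRi [ 0.55511046 -0.14485385  0.015     ]
BLo [ 0.52097148 -0.02835275  0.015     ]
BRo [ 0.52075628 -0.1440976   0.015     ]
bar left [ 0.6225238 -0.1069482  0.0355   ] [ 0.54939485 -0.10844183  0.0355    ]
board [ 0.59855826 -0.25135452  0.008     ]
board [ 0.62122749 -0.40938719  0.008     ]
board [ 0.46481195 -0.42942488  0.008     ]
board [ 0.44374159 -0.27391775  0.008     ]
0.15
lidtop [0.29662834 0.05462244 0.09505797] [0.62431551 0.28734671 1.54597249] [0.58162382 0.24761926 0.16229458]
foot ((0.5963115692138672, 0.2681664526462555), 0.11962681263685226) [ 6.02770736e-01  2.77684177e-01 -9.83939162e-05]
```

Run:
```python
from h import *
c=load('top1');s=load('scene1')
print('bowl low rim',atz(c,257,160,.055),atz(c,257,125,.055),atz(c,238,142,.055),atz(c,276,142,.055))
# scene crop2 scale 3.7 off (220,120)
def S(x,y,z): return atz(s,220+(x+.5)/3.7-.5,120+(y+.5)/3.7-.5,z)
print('lid top scene',S(546,103,.1),'foot',S(535,200,.006))
for n,a in dict(innerfar_mouth=(376,433),innernear_mouth=(279,375),inner_r_bar=(232,432),near_end=(172,487),far_end=(314,555)).items(): print(n,S(*a,.015))
print('bar front top', S(205,427,.0355),S(300,481,.0355))
print(proj(s,[.59,-.03,.015]))
```

```text
bowl low rim [0.70548    0.21463253 0.055     ] [0.81889022 0.21494527 0.055     ] [0.76471145 0.27397775 0.055     ] [0.76203411 0.15570697 0.055     ]
lid top scene [0.59231273 0.25847564 0.1       ] foot [0.59540965 0.25500624 0.006     ]
innerfar_mouth [ 0.63258278 -0.03187491  0.015     ]
innernear_mouth [ 0.54706542 -0.02740025  0.015     ]
inner_r_bar [ 0.55270684 -0.08733278  0.015     ]
near_end [ 0.54997751 -0.14628442  0.015     ]
far_end [ 0.65658726 -0.13595195  0.015     ]
bar front top [ 0.54725257 -0.10717174  0.0355    ] [ 0.62483366 -0.10706843  0.0355    ]
[[307.86040053 228.78626693]]
```

Run:
```python
from h import *
im=cv2.imread('pics/scene1.png')
cv2.imwrite('pics/crop3.png',cv2.resize(im[200:285,240:350],None,fx=7,fy=7,interpolation=cv2.INTER_CUBIC))
im=cv2.imread('pics/top1.png')
cv2.imwrite('pics/crop4.png',cv2.resize(im[160:235,315:390],None,fx=8,fy=8,interpolation=cv2.INTER_CUBIC))
```

```text
(no output)
```

View pics/crop4.png

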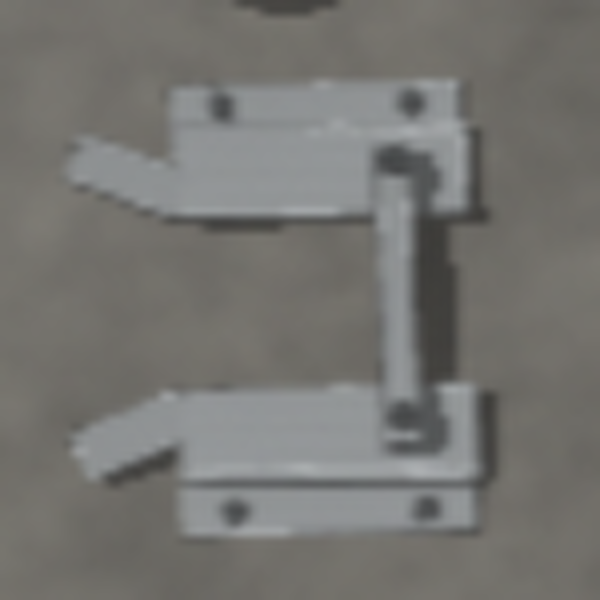

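View pics/crop3.png

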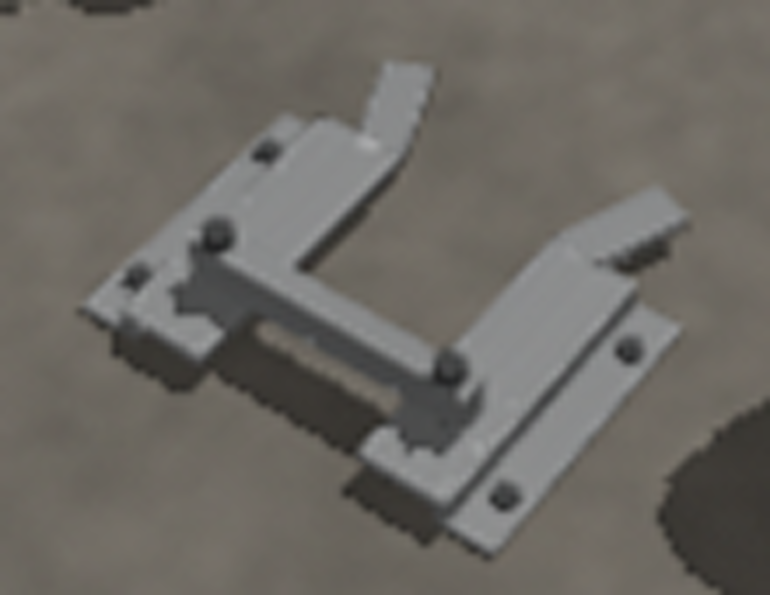

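Run:
```python
from h import *
c=load('top1');s=load('scene1')
def P(x,y,z): return atz(c,315+(x+.5)/8-.5,160+(y+.5)/8-.5,z)[:2].round(4)
def S(x,y,z): return atz(s,240+(x+.5)/7-.5,200+(y+.5)/7-.5,z)[:2].round(4)
for z in(.004,.008):
  print('T',[P(*a,z) for a in((222,107),(411,102),(235,511),(427,507))])
  print('S',[S(*a,z) for a in((629,350),(505,496),(266,152),(136,276))])
print('barscrew T',P(397,160,.04),P(404,415,.04),'S',S(450,365,.04),S(218,233,.04))
for n,a in dict(TLi=(176,214),TRi=(478,213),BLi=(180,394),BRi=(480,383)).items(): print(n,P(*a,.015))
print('S inner near',S(405,160,.015),S(300,268,.015),'far',S(560,240,.015),S(465,345,.015))
print('tips T',P(85,135,.015),P(95,182,.015)); 
print('tips T',P(70,160,.015),P(68,440,.015),P(95,480,.015))
```

```text
T [array([ 0.6715, -0.0503]), array([ 0.6721, -0.1253]), array([ 0.5102, -0.0502]), array([ 0.5101, -0.1249])]
S [array([ 0.6672, -0.0466]), array([ 0.667 , -0.1219]), array([ 0.5038, -0.047 ]), array([ 0.5039, -0.121 ])]
T [array([ 0.6705, -0.05  ]), array([ 0.6711, -0.1248]), array([ 0.5096, -0.0499]), array([ 0.5096, -0.1244])]
S [array([ 0.6688, -0.0493]), array([ 0.6686, -0.1241]), array([ 0.5063, -0.0497]), array([ 0.5064, -0.1233])]
barscrew T [ 0.6404 -0.1147] [ 0.5407 -0.1134] S [ 0.6366 -0.1105] [ 0.537  -0.1107]
TLi [ 0.6262 -0.0301]
TRi [ 0.6242 -0.1484]
BLi [ 0.5548 -0.0296]
BRi [ 0.5567 -0.1462]
S inner near [ 0.5552 -0.0279] [ 0.5559 -0.0909] far [ 0.624  -0.0267] [ 0.624 -0.085]
tips T [0.6586 0.0046] [0.6396 0.0012]
tips T [0.6486 0.0108] [0.5377 0.0143] [0.5218 0.0043]
```

```bash
python3 -m pendant '[{"rz":6.62,"jaw":80},{"rz":6.62,"jaw":80},{"rz":6.62,"jaw":80},{"rz":6.62,"jaw":80},{"rz":6.62,"jaw":80},{"rz":6.62,"jaw":80},{"rz":6.62,"jaw":80},{"rz":6.62,"jaw":80},{"rz":6.62,"jaw":80},{"rz":6.62,"jaw":80},{"rz":0,"jaw":80}]' 20
python3 -m pendant '[{"ty":22.2,"tx":-22.4},{"ty":22.2,"tx":-22.4},{"ty":22.2,"tx":-22.4},{"ty":22.2,"tx":-22.4},{"ty":22.2,"tx":-22.4},{"ty":22.2,"tx":-22.4},{"ty":22.2,"tx":-22.4},{"ty":22.2,"tx":-22.4},{"ty":22.2,"tx":-22.4},{"ty":22.2,"tx":-22.4},{"ty":22.2,"tx":-22.4},{"ty":22.2,"tx":-22.4},{"ty":22.2,"tx":-22.4},{"ty":22.2,"tx":-22.4},{"ty":22.2,"tx":-22.4},{"tx":0},{"tx":0}]'
python3 - <<'E'
from h import *
shot('wrist','wrist2.png')
E
```

```text
invalid input at $[0]: expected keys rx, ry, rz, tx, ty, tz, jaw
invalid input at $[0]: expected keys rx, ry, rz, tx, ty, tz, jaw
```

View pics/wrist2.png

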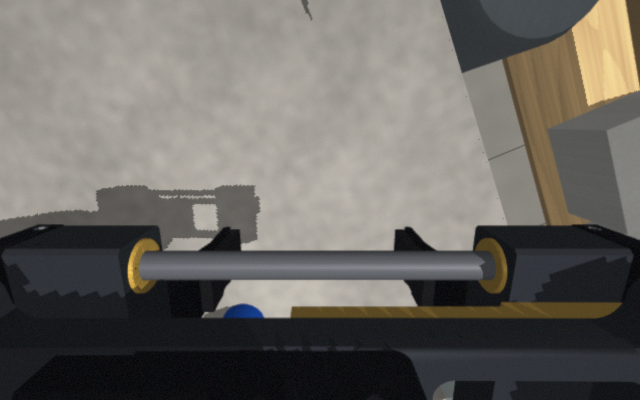

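```bash
python3 -m pendant '[{"rx":0,"ry":0,"rz":6.62,"tx":0,"ty":0,"tz":0,"jaw":80},{"rx":0,"ry":0,"rz":6.62,"tx":0,"ty":0,"tz":0,"jaw":80},{"rx":0,"ry":0,"rz":6.62,"tx":0,"ty":0,"tz":0,"jaw":80},{"rx":0,"ry":0,"rz":6.62,"tx":0,"ty":0,"tz":0,"jaw":80},{"rx":0,"ry":0,"rz":6.62,"tx":0,"ty":0,"tz":0,"jaw":80},{"rx":0,"ry":0,"rz":6.62,"tx":0,"ty":0,"tz":0,"jaw":80},{"rx":0,"ry":0,"rz":6.62,"tx":0,"ty":0,"tz":0,"jaw":80},{"rx":0,"ry":0,"rz":6.62,"tx":0,"ty":0,"tz":0,"jaw":80},{"rx":0,"ry":0,"rz":6.62,"tx":0,"ty":0,"tz":0,"jaw":80},{"rx":0,"ry":0,"rz":6.62,"tx":0,"ty":0,"tz":0,"jaw":80},{"rx":0,"ry":0,"rz":0,"tx":0,"ty":0,"tz":0,"jaw":80}]' 20
```

```text
time_s: 1.12
tool_pos: [0.2619, 0.5948, 0.2363]
tool_rot: [180.0, 0.0, 89.9]
force: [-0.6, -0.2, -0.3]
grip_width: 0.0803
```

```bash
python3 -m pendant '[{"rx":0,"ry":0,"rz":0,"tx":-24,"ty":24,"tz":0,"jaw":80},{"rx":0,"ry":0,"rz":0,"tx":-24,"ty":24,"tz":0,"jaw":80},{"rx":0,"ry":0,"rz":0,"tx":-24,"ty":24,"tz":0,"jaw":80},{"rx":0,"ry":0,"rz":0,"tx":-24,"ty":24,"tz":0,"jaw":80},{"rx":0,"ry":0,"rz":0,"tx":-24,"ty":24,"tz":0,"jaw":80},{"rx":0,"ry":0,"rz":0,"tx":-24,"ty":24,"tz":0,"jaw":80},{"rx":0,"ry":0,"rz":0,"tx":-24,"ty":24,"tz":0,"jaw":80},{"rx":0,"ry":0,"rz":0,"tx":-24,"ty":24,"tz":0,"jaw":80},{"rx":0,"ry":0,"rz":0,"tx":-24,"ty":24,"tz":0,"jaw":80},{"rx":0,"ry":0,"rz":0,"tx":-24,"ty":24,"tz":0,"jaw":80},{"rx":0,"ry":0,"rz":0,"tx":-24,"ty":24,"tz":0,"jaw":80},{"rx":0,"ry":0,"rz":0,"tx":-24,"ty":24,"tz":0,"jaw":80},{"rx":0,"ry":0,"rz":0,"tx":-24,"ty":24,"tz":0,"jaw":80},{"rx":0,"ry":0,"rz":0,"tx":-24,"ty":21,"tz":0,"jaw":80},{"rx":0,"ry":0,"rz":0,"tx":0,"ty":0,"tz":0,"jaw":80},{"rx":0,"ry":0,"rz":0,"tx":0,"ty":0,"tz":0,"jaw":80},{"rx":0,"ry":0,"rz":0,"tx":0,"ty":0,"tz":0,"jaw":80}]'
python3 - <<'E'
from h import *
shot('wrist','wrist3.png');shot('scene','scene3.png')
E
```

```text
time_s: 2.53
tool_pos: [0.5948, 0.2596, 0.2363]
tool_rot: [-179.9, -0.0, 90.2]
force: [-0.1, 0.2, -0.2]
grip_width: 0.0799
```

View pics/wrist3.png

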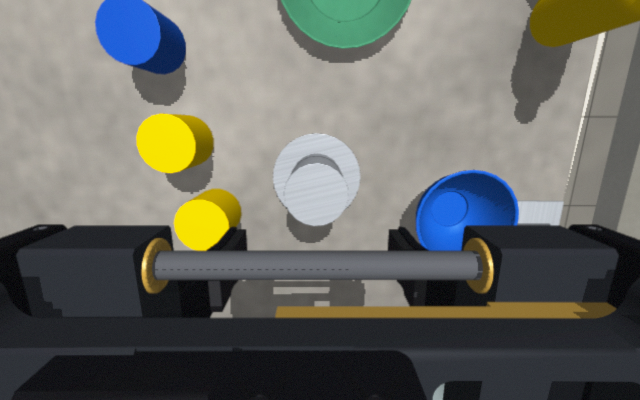

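View pics/scene3.png

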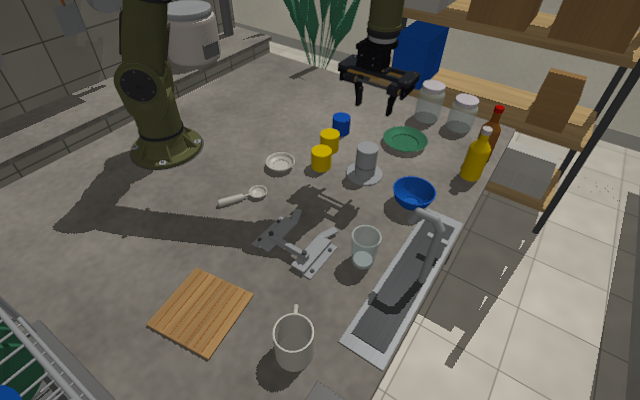

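Run:
```python
from h import *
w=load('wrist3')
print(atz(w,317,194,.1),atz(w,316.5,180,.006))
im=cv2.imread('pics/wrist3.png')
cv2.imwrite('pics/crop5.png',cv2.resize(im[110:260,220:420],None,fx=4,fy=4,interpolation=cv2.INTER_CUBIC))
```

```text
[0.59397276 0.26082552 0.1       ] [0.59318947 0.25702247 0.006     ]
```

View pics/crop5.png

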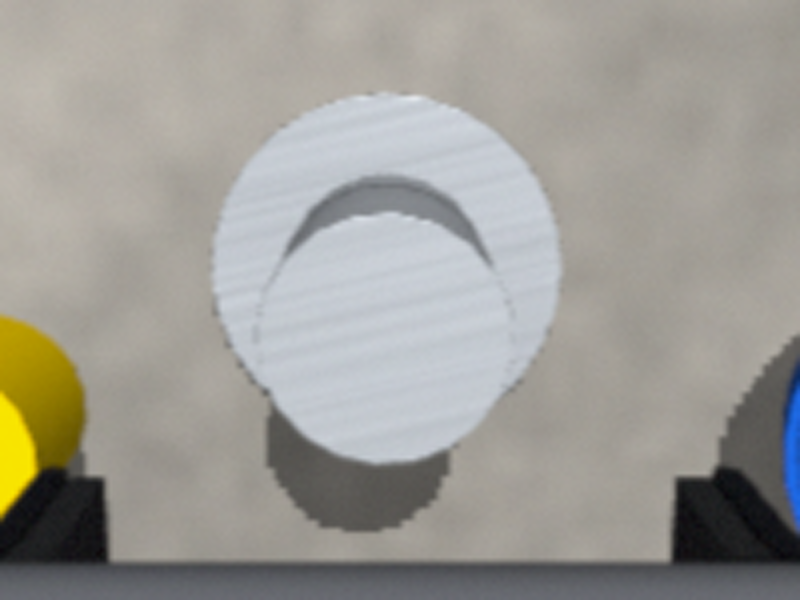

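```bash
python3 -m pendant '[{"rx":0,"ry":0,"rz":0,"tx":0,"ty":0,"tz":20,"jaw":80},{"rx":0,"ry":0,"rz":0,"tx":0,"ty":0,"tz":20,"jaw":80},{"rx":0,"ry":0,"rz":0,"tx":0,"ty":0,"tz":20,"jaw":80},{"rx":0,"ry":0,"rz":0,"tx":0,"ty":0,"tz":20,"jaw":80},{"rx":0,"ry":0,"rz":0,"tx":0,"ty":0,"tz":15,"jaw":80},{"rx":0,"ry":0,"rz":0,"tx":0,"ty":0,"tz":15,"jaw":80},{"rx":0,"ry":0,"rz":0,"tx":0,"ty":0,"tz":15,"jaw":80},{"rx":0,"ry":0,"rz":0,"tx":0,"ty":0,"tz":15,"jaw":80},{"rx":0,"ry":0,"rz":0,"tx":0,"ty":0,"tz":15,"jaw":80},{"rx":0,"ry":0,"rz":0,"tx":0,"ty":0,"tz":15,"jaw":80},{"rx":0,"ry":0,"rz":0,"tx":0,"ty":0,"tz":10,"jaw":80},{"rx":0,"ry":0,"rz":0,"tx":0,"ty":0,"tz":0,"jaw":80},{"rx":0,"ry":0,"rz":0,"tx":0,"ty":0,"tz":0,"jaw":80},{"rx":0,"ry":0,"rz":0,"tx":0,"ty":0,"tz":0,"jaw":80}]'
python3 - <<'E'
from h import *
shot('scene','scene4.png')
im=cv2.imread('pics/scene4.png')
cv2.imwrite('pics/crop6.png',cv2.resize(im[70:220,290:450],None,fx=4,fy=4,interpolation=cv2.INTER_CUBIC))
E
```

```text
time_s: 3.8
tool_pos: [0.5956, 0.2599, 0.0576]
tool_rot: [179.9, -0.1, 90.1]
force: [0.0, 0.1, 1.1]
grip_width: 0.08
```

View pics/crop6.png

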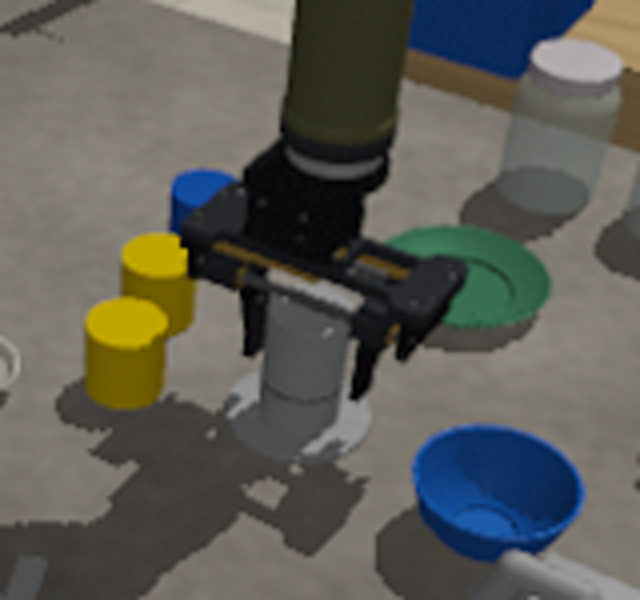

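Fingers straddle the lid (crop ~ (305,330)). Closing gently.

```bash
python3 -m pendant '[{"rx":0,"ry":0,"rz":0,"tx":0,"ty":0,"tz":0,"jaw":70},{"rx":0,"ry":0,"rz":0,"tx":0,"ty":0,"tz":0,"jaw":64},{"rx":0,"ry":0,"rz":0,"tx":0,"ty":0,"tz":0,"jaw":58},{"rx":0,"ry":0,"rz":0,"tx":0,"ty":0,"tz":0,"jaw":52},{"rx":0,"ry":0,"rz":0,"tx":0,"ty":0,"tz":0,"jaw":50},{"rx":0,"ry":0,"rz":0,"tx":0,"ty":0,"tz":0,"jaw":50},{"rx":0,"ry":0,"rz":0,"tx":0,"ty":0,"tz":0,"jaw":50}]' 20
```

```text
time_s: 4.43
tool_pos: [0.5942, 0.2591, 0.0569]
tool_rot: [-179.9, 0.0, 90.0]
force: [-5.1, -1.0, 5.4]
grip_width: 0.0612
```

```bash
python3 -m pendant '[{"rx":0,"ry":0,"rz":0,"tx":-3,"ty":-0.5,"tz":0,"jaw":50},{"rx":0,"ry":0,"rz":0,"tx":-5,"ty":-0.5,"tz":0,"jaw":50},{"rx":0,"ry":0,"rz":0,"tx":-5,"ty":-0.5,"tz":0,"jaw":50},{"rx":0,"ry":0,"rz":0,"tx":-5,"ty":-0.5,"tz":0,"jaw":50},{"rx":0,"ry":0,"rz":0,"tx":-5,"ty":-0.5,"tz":0,"jaw":50},{"rx":0,"ry":0,"rz":0,"tx":-5,"ty":-0.5,"tz":0,"jaw":50}]'
```

```text
time_s: 4.93
tool_pos: [0.5928, 0.2317, 0.057]
tool_rot: [179.9, -0.1, 90.1]
force: [1.1, 4.4, 1.1]
grip_width: 0.0608
```

```bash
python3 -m pendant '[{"rx":0,"ry":0,"rz":0,"tx":-8,"ty":-0.4,"tz":0,"jaw":50},{"rx":0,"ry":0,"rz":0,"tx":-8,"ty":-0.4,"tz":0,"jaw":50},{"rx":0,"ry":0,"rz":0,"tx":-8,"ty":-0.4,"tz":0,"jaw":50},{"rx":0,"ry":0,"rz":0,"tx":-8,"ty":-0.4,"tz":0,"jaw":50},{"rx":0,"ry":0,"rz":0,"tx":-8,"ty":-0.3,"tz":0,"jaw":50},{"rx":0,"ry":0,"rz":0,"tx":-8,"ty":-0.3,"tz":0,"jaw":50},{"rx":0,"ry":0,"rz":0,"tx":-8,"ty":-0.3,"tz":0,"jaw":50},{"rx":0,"ry":0,"rz":0,"tx":-8,"ty":0,"tz":0,"jaw":50},{"rx":0,"ry":0,"rz":0,"tx":-8,"ty":0,"tz":0,"jaw":50},{"rx":0,"ry":0,"rz":0,"tx":-8,"ty":0,"tz":0,"jaw":50},{"rx":0,"ry":0,"rz":0,"tx":-8,"ty":0,"tz":0,"jaw":50},{"rx":0,"ry":0,"rz":0,"tx":-8,"ty":0,"tz":0,"jaw":50},{"rx":0,"ry":0,"rz":0,"tx":-8,"ty":0,"tz":0,"jaw":50},{"rx":0,"ry":0,"rz":0,"tx":-8,"ty":0,"tz":0,"jaw":50},{"rx":0,"ry":0,"rz":0,"tx":-8,"ty":0,"tz":0,"jaw":50},{"rx":0,"ry":0,"rz":0,"tx":-6,"ty":0,"tz":0,"jaw":50},{"rx":0,"ry":0,"rz":0,"tx":-4,"ty":0,"tz":0,"jaw":50},{"rx":0,"ry":0,"rz":0,"tx":0,"ty":0,"tz":0,"jaw":50}]'
python3 - <<'E'
from h import *
print(env.get_obs()['wrist_torque'])
shot('top','top5.png');shot('scene','scene5.png')
im=cv2.imread('pics/top5.png')
cv2.imwrite('pics/crop7.png',cv2.resize(im[145:255,240:400],None,fx=5,fy=5,interpolation=cv2.INTER_CUBIC))
im=cv2.imread('pics/scene5.png')
cv2.imwrite('pics/crop8.png',cv2.resize(im[130:290,230:430],None,fx=3.7,fy=3.7,interpolation=cv2.INTER_CUBIC))
E
```

```text
time_s: 6.43
tool_pos: [0.5899, 0.0998, 0.0568]
tool_rot: [180.0, 0.0, 90.0]
force: [-0.1, 2.4, 3.7]
grip_width: 0.0612
[ 0.2582434   0.12381653 -0.05308112]
```

View pics/crop7.png

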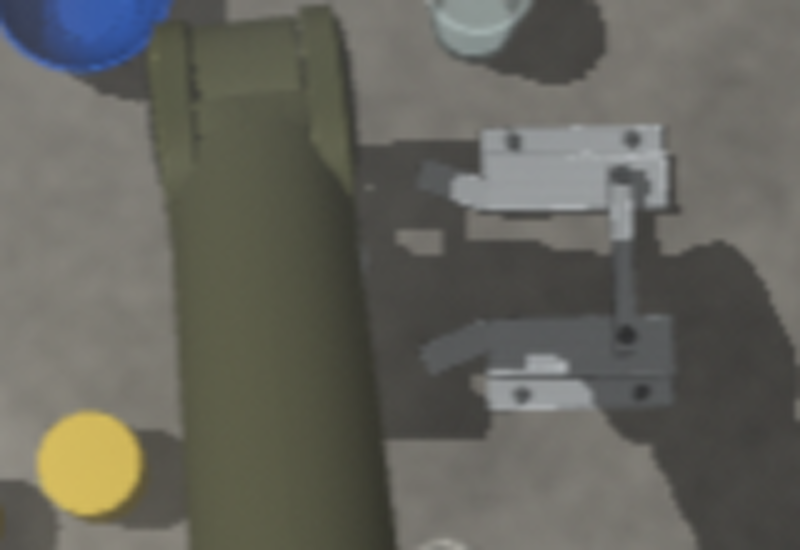

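View pics/crop8.png

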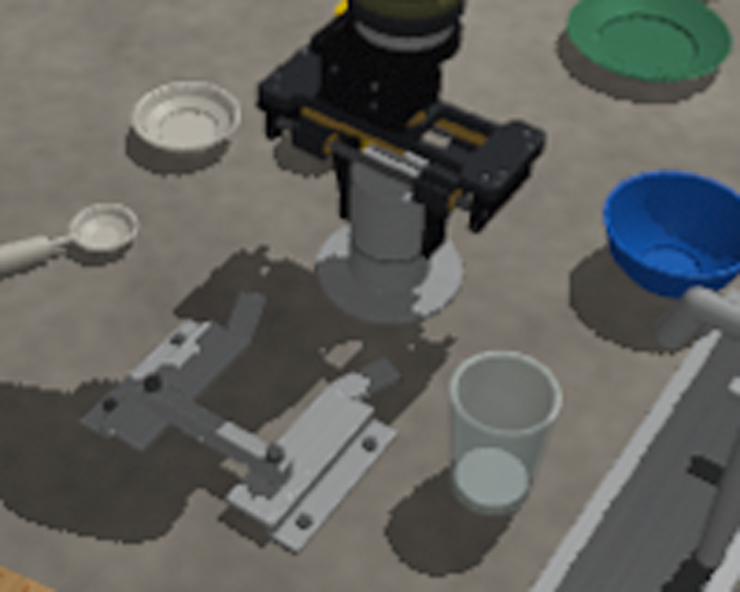

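Canister flat and upright, aligned with the channel. Continuing slowly with force checks.

```bash
python3 -m pendant '[{"rx":0,"ry":0,"rz":0,"tx":-5,"ty":0,"tz":0,"jaw":50},{"rx":0,"ry":0,"rz":0,"tx":-5,"ty":0,"tz":0,"jaw":50},{"rx":0,"ry":0,"rz":0,"tx":-5,"ty":0,"tz":0,"jaw":50},{"rx":0,"ry":0,"rz":0,"tx":-5,"ty":0,"tz":0,"jaw":50},{"rx":0,"ry":0,"rz":0,"tx":-5,"ty":0,"tz":0,"jaw":50},{"rx":0,"ry":0,"rz":0,"tx":-5,"ty":0,"tz":0,"jaw":50},{"rx":0,"ry":0,"rz":0,"tx":-5,"ty":0,"tz":0,"jaw":50},{"rx":0,"ry":0,"rz":0,"tx":-5,"ty":0,"tz":0,"jaw":50},{"rx":0,"ry":0,"rz":0,"tx":-5,"ty":0,"tz":0,"jaw":50},{"rx":0,"ry":0,"rz":0,"tx":-5,"ty":0,"tz":0,"jaw":50},{"rx":0,"ry":0,"rz":0,"tx":-5,"ty":0,"tz":0,"jaw":50},{"rx":0,"ry":0,"rz":0,"tx":-5,"ty":0,"tz":0,"jaw":50}]'
python3 -m pendant '[{"rx":0,"ry":0,"rz":0,"tx":-4,"ty":0,"tz":0,"jaw":50},{"rx":0,"ry":0,"rz":0,"tx":-4,"ty":0,"tz":0,"jaw":50},{"rx":0,"ry":0,"rz":0,"tx":-4,"ty":0,"tz":0,"jaw":50},{"rx":0,"ry":0,"rz":0,"tx":-4,"ty":0,"tz":0,"jaw":50},{"rx":0,"ry":0,"rz":0,"tx":-4,"ty":0,"tz":0,"jaw":50}]'
```

```text
time_s: 7.53
tool_pos: [0.5901, 0.0432, 0.057]
tool_rot: [180.0, -0.1, 90.1]
force: [-0.0, 7.1, 3.8]
grip_width: 0.061
time_s: 7.95
tool_pos: [0.5901, 0.0234, 0.057]
tool_rot: [180.0, -0.2, 90.1]
force: [1.1, 6.2, 4.5]
grip_width: 0.0606
```

```bash
python3 -m pendant '[{"rx":0,"ry":0,"rz":0,"tx":-3,"ty":0,"tz":0,"jaw":50},{"rx":0,"ry":0,"rz":0,"tx":-3,"ty":0,"tz":0,"jaw":50},{"rx":0,"ry":0,"rz":0,"tx":-3,"ty":0,"tz":0,"jaw":50},{"rx":0,"ry":0,"rz":0,"tx":-3,"ty":0,"tz":0,"jaw":50},{"rx":0,"ry":0,"rz":0,"tx":-3,"ty":0,"tz":0,"jaw":50}]'
```

```text
time_s: 8.37
tool_pos: [0.5902, 0.0085, 0.057]
tool_rot: [180.0, -0.2, 90.1]
force: [0.3, 7.7, 4.4]
grip_width: 0.061
```

```bash
python3 -m pendant '[{"rx":0,"ry":0,"rz":0,"tx":-3,"ty":0,"tz":0,"jaw":50},{"rx":0,"ry":0,"rz":0,"tx":-3,"ty":0,"tz":0,"jaw":50},{"rx":0,"ry":0,"rz":0,"tx":-3,"ty":0,"tz":0,"jaw":50},{"rx":0,"ry":0,"rz":0,"tx":-3,"ty":0,"tz":0,"jaw":50},{"rx":0,"ry":0,"rz":0,"tx":-3,"ty":0,"tz":0,"jaw":50}]'
```

```text
time_s: 8.78
tool_pos: [0.5901, -0.0065, 0.057]
tool_rot: [180.0, -0.2, 90.1]
force: [0.4, 6.7, 5.1]
grip_width: 0.0613
```

```bash
python3 -m pendant '[{"rx":0,"ry":0,"rz":0,"tx":-3,"ty":0,"tz":0,"jaw":50},{"rx":0,"ry":0,"rz":0,"tx":-3,"ty":0,"tz":0,"jaw":50},{"rx":0,"ry":0,"rz":0,"tx":-3,"ty":0,"tz":0,"jaw":50},{"rx":0,"ry":0,"rz":0,"tx":-3,"ty":0,"tz":0,"jaw":50},{"rx":0,"ry":0,"rz":0,"tx":-3,"ty":0,"tz":0,"jaw":50}]'
```

```text
time_s: 9.2
tool_pos: [0.5901, -0.0214, 0.057]
tool_rot: [180.0, -0.2, 90.1]
force: [0.7, 7.3, 4.3]
grip_width: 0.0611
```

```bash
python3 -m pendant '[{"rx":0,"ry":0,"rz":0,"tx":-3,"ty":0,"tz":0,"jaw":50},{"rx":0,"ry":0,"rz":0,"tx":-3,"ty":0,"tz":0,"jaw":50},{"rx":0,"ry":0,"rz":0,"tx":-3,"ty":0,"tz":0,"jaw":50},{"rx":0,"ry":0,"rz":0,"tx":-3,"ty":0,"tz":0,"jaw":50},{"rx":0,"ry":0,"rz":0,"tx":-3,"ty":0,"tz":0,"jaw":50}]'
```

```text
time_s: 9.62
tool_pos: [0.5902, -0.0363, 0.057]
tool_rot: [180.0, -0.2, 90.1]
force: [-0.1, 8.1, 4.7]
grip_width: 0.0611
```

```bash
python3 -m pendant '[{"rx":0,"ry":0,"rz":0,"tx":-3,"ty":0,"tz":0,"jaw":50},{"rx":0,"ry":0,"rz":0,"tx":-3,"ty":0,"tz":0,"jaw":50},{"rx":0,"ry":0,"rz":0,"tx":-3,"ty":0,"tz":0,"jaw":50},{"rx":0,"ry":0,"rz":0,"tx":-3,"ty":0,"tz":0,"jaw":50},{"rx":0,"ry":0,"rz":0,"tx":-3,"ty":0,"tz":0,"jaw":50},{"rx":0,"ry":0,"rz":0,"tx":-3,"ty":0,"tz":0,"jaw":50},{"rx":0,"ry":0,"rz":0,"tx":-3,"ty":0,"tz":0,"jaw":50}]'
```

```text
time_s: 10.2
tool_pos: [0.5902, -0.0572, 0.057]
tool_rot: [180.0, -0.2, 90.2]
force: [0.1, 8.0, 5.7]
grip_width: 0.0603
```

```bash
python3 -m pendant '[{"rx":0,"ry":0,"rz":0,"tx":-1.5,"ty":0,"tz":0,"jaw":50},{"rx":0,"ry":0,"rz":0,"tx":-1.5,"ty":0,"tz":0,"jaw":50},{"rx":0,"ry":0,"rz":0,"tx":-1.5,"ty":0,"tz":0,"jaw":50},{"rx":0,"ry":0,"rz":0,"tx":-1.5,"ty":0,"tz":0,"jaw":50}]'
```

```text
time_s: 10.53
tool_pos: [0.5902, -0.0631, 0.057]
tool_rot: [180.0, -0.2, 90.2]
force: [-0.2, 7.8, 5.9]
grip_width: 0.0612
```

```bash
python3 -m pendant '[{"rx":0,"ry":0,"rz":0,"tx":-1.5,"ty":0,"tz":0,"jaw":50},{"rx":0,"ry":0,"rz":0,"tx":-1.5,"ty":0,"tz":0,"jaw":50}]'
```

```text
time_s: 10.7
tool_pos: [0.5902, -0.066, 0.057]
tool_rot: [180.0, -0.2, 90.2]
force: [-1.2, 7.8, 6.3]
grip_width: 0.061
```

```bash
python3 -m pendant '[{"rx":0,"ry":0,"rz":0,"tx":-1.5,"ty":0,"tz":0,"jaw":50},{"rx":0,"ry":0,"rz":0,"tx":-1.5,"ty":0,"tz":0,"jaw":50}]'
```

```text
time_s: 10.87
tool_pos: [0.5902, -0.0691, 0.057]
tool_rot: [180.0, -0.2, 90.2]
force: [-0.1, 7.5, 5.1]
grip_width: 0.0613
```

```bash
python3 -m pendant '[{"rx":0,"ry":0,"rz":0,"tx":-1,"ty":0,"tz":0,"jaw":50},{"rx":0,"ry":0,"rz":0,"tx":-1,"ty":0,"tz":0,"jaw":50}]'
```

```text
time_s: 11.03
tool_pos: [0.5902, -0.0711, 0.057]
tool_rot: [180.0, -0.2, 90.1]
force: [0.3, 6.9, 4.8]
grip_width: 0.0612
```

```bash
python3 -m pendant '[{"rx":0,"ry":0,"rz":0,"tx":-1,"ty":0,"tz":0,"jaw":50},{"rx":0,"ry":0,"rz":0,"tx":-1,"ty":0,"tz":0,"jaw":50}]'
```

```text
time_s: 11.2
tool_pos: [0.5902, -0.073, 0.057]
tool_rot: [180.0, -0.2, 90.2]
force: [0.2, 7.9, 6.1]
grip_width: 0.0611
```

```bash
python3 -m pendant '[{"rx":0,"ry":0,"rz":0,"tx":-1,"ty":0,"tz":0,"jaw":50}]'
```

```text
time_s: 11.28
tool_pos: [0.5902, -0.074, 0.057]
tool_rot: [180.0, -0.2, 90.2]
force: [0.2, 7.8, 7.0]
grip_width: 0.0612
```

```bash
python3 -m pendant '[{"rx":0,"ry":0,"rz":0,"tx":-1,"ty":0,"tz":0,"jaw":50}]'
```

```text
time_s: 11.37
tool_pos: [0.5902, -0.075, 0.057]
tool_rot: [180.0, -0.2, 90.2]
force: [0.6, 8.0, 5.6]
grip_width: 0.0611
```

```bash
python3 -m pendant '[{"rx":0,"ry":0,"rz":0,"tx":-1,"ty":0,"tz":0,"jaw":50}]'
```

```text
time_s: 11.45
tool_pos: [0.5902, -0.0754, 0.057]
tool_rot: [-180.0, -0.2, 90.2]
force: [-1.0, 10.0, 7.2]
grip_width: 0.0614
```

```bash
python3 -m pendant '[{"rx":0,"ry":0,"rz":0,"tx":-1,"ty":0,"tz":0,"jaw":50}]'
```

```text
time_s: 11.53
tool_pos: [0.5903, -0.0755, 0.0571]
tool_rot: [-180.0, -0.3, 90.2]
force: [-0.3, 12.6, 6.6]
grip_width: 0.0614
```

```bash
python3 -m pendant '[{"rx":0,"ry":0,"rz":0,"tx":-1,"ty":0,"tz":0,"jaw":50}]'
```

```text
time_s: 11.62
tool_pos: [0.5903, -0.0757, 0.0572]
tool_rot: [-180.0, -0.4, 90.2]
force: [-0.8, 12.4, 8.6]
grip_width: 0.0608
```

```bash
python3 -m pendant '[{"rx":0,"ry":0,"rz":0,"tx":-0.5,"ty":0,"tz":0,"jaw":50}]'
```

```text
time_s: 11.7
tool_pos: [0.5903, -0.0757, 0.0572]
tool_rot: [-180.0, -0.4, 90.2]
force: [-1.3, 13.1, 8.4]
grip_width: 0.061
```

```bash
python3 -m pendant '[{"rx":0,"ry":0,"rz":0,"tx":-1,"ty":0,"tz":0,"jaw":50},{"rx":0,"ry":0,"rz":0,"tx":-1,"ty":0,"tz":0,"jaw":50},{"rx":0,"ry":0,"rz":0,"tx":0,"ty":0,"tz":0,"jaw":50},{"rx":0,"ry":0,"rz":0,"tx":0,"ty":0,"tz":0,"jaw":50}]' 30
python3 - <<'E'
from h import *
print(env.get_obs()['wrist_torque'])
shot('scene','scene6.png')
im=cv2.imread('pics/scene6.png')
cv2.imwrite('pics/crop9.png',cv2.resize(im[170:290,230:370],None,fx=5,fy=5,interpolation=cv2.INTER_CUBIC))
E
```

```text
time_s: 12.03
tool_pos: [0.5903, -0.0761, 0.0572]
tool_rot: [-180.0, -0.5, 90.3]
force: [-0.6, 15.2, 8.4]
grip_width: 0.0608
[ 3.02808918  0.3673437  -0.15165932]
```

View pics/crop9.png

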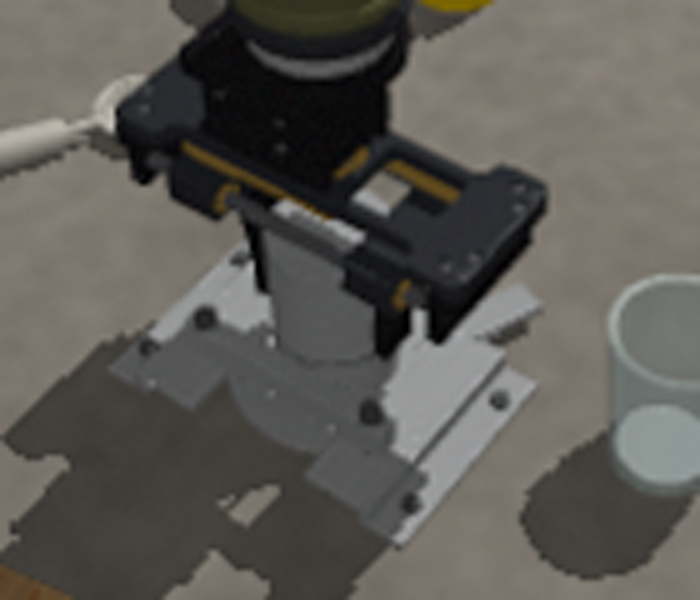

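```bash
python3 -m pendant '[{"rx":0,"ry":0,"rz":0,"tx":1,"ty":0,"tz":0,"jaw":50},{"rx":0,"ry":0,"rz":0,"tx":1,"ty":0,"tz":0,"jaw":50},{"rx":0,"ry":0,"rz":0,"tx":1,"ty":0,"tz":0,"jaw":50},{"rx":0,"ry":0,"rz":0,"tx":0,"ty":0,"tz":0,"jaw":45},{"rx":0,"ry":0,"rz":0,"tx":0,"ty":0,"tz":0,"jaw":45}]' 50
```

```text
time_s: 12.5
tool_pos: [0.5903, -0.0757, 0.0571]
tool_rot: [-180.0, -0.3, 90.2]
force: [0.0, 10.0, 6.8]
grip_width: 0.0606
```

```bash
python3 -m pendant '[{"rx":0,"ry":0,"rz":0,"tx":0,"ty":0,"tz":-2,"jaw":45},{"rx":0,"ry":0,"rz":0,"tx":0,"ty":0,"tz":-2,"jaw":45},{"rx":0,"ry":0,"rz":0,"tx":0,"ty":0,"tz":-2,"jaw":45},{"rx":0,"ry":0,"rz":0,"tx":0,"ty":0,"tz":-2,"jaw":45}]'
```

```text
time_s: 12.83
tool_pos: [0.588, -0.0767, 0.0606]
tool_rot: [-179.7, -0.2, 90.2]
force: [8.0, 7.3, -19.0]
grip_width: 0.0606
```

```bash
python3 -m pendant '[{"rx":0,"ry":0,"rz":0,"tx":0,"ty":0,"tz":-2,"jaw":45},{"rx":0,"ry":0,"rz":0,"tx":0,"ty":0,"tz":-2,"jaw":45},{"rx":0,"ry":0,"rz":0,"tx":0,"ty":0,"tz":-2,"jaw":45},{"rx":0,"ry":0,"rz":0,"tx":0,"ty":0,"tz":-2,"jaw":45}]'
```

```text
time_s: 13.17
tool_pos: [0.5875, -0.076, 0.0672]
tool_rot: [-179.7, -0.2, 90.2]
force: [8.2, 8.8, -22.6]
grip_width: 0.0607
```

```bash
python3 -m pendant '[{"rx":0,"ry":0,"rz":0,"tx":0,"ty":0.5,"tz":-2,"jaw":45},{"rx":0,"ry":0,"rz":0,"tx":0,"ty":0.5,"tz":-2,"jaw":45},{"rx":0,"ry":0,"rz":0,"tx":0,"ty":0,"tz":-2,"jaw":45}]'
python3 - <<'E'
from h import *
shot('scene','scene7.png')
im=cv2.imread('pics/scene7.png')
cv2.imwrite('pics/crop10.png',cv2.resize(im[170:290,230:370],None,fx=5,fy=5,interpolation=cv2.INTER_CUBIC))
E
```

```text
time_s: 13.42
tool_pos: [0.5876, -0.0762, 0.0729]
tool_rot: [-179.5, -0.2, 90.2]
force: [5.2, 7.9, -20.3]
grip_width: 0.061
```

View pics/crop10.png

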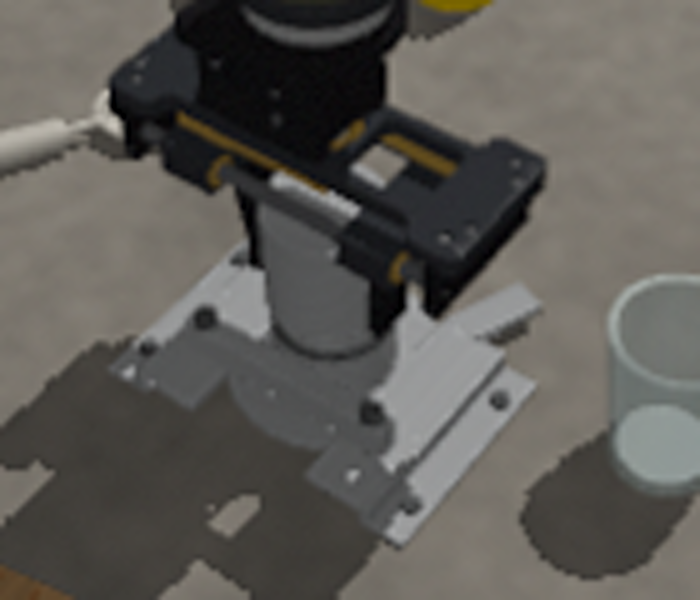

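```bash
python3 -m pendant '[{"rx":0,"ry":0,"rz":0,"tx":0,"ty":0,"tz":-2.5,"jaw":45},{"rx":0,"ry":0,"rz":0,"tx":0,"ty":0,"tz":-2.5,"jaw":45},{"rx":0,"ry":0,"rz":0,"tx":0,"ty":0,"tz":-2.5,"jaw":45},{"rx":0,"ry":0,"rz":0,"tx":0,"ty":0,"tz":-2.5,"jaw":45},{"rx":0,"ry":0,"rz":0,"tx":0,"ty":0,"tz":-2.5,"jaw":45},{"rx":0,"ry":0,"rz":0,"tx":0,"ty":0,"tz":-2.5,"jaw":45},{"rx":0,"ry":0,"rz":0,"tx":0,"ty":0,"tz":-2.5,"jaw":45},{"rx":0,"ry":0,"rz":0,"tx":0,"ty":0,"tz":-2.5,"jaw":45}]'
```

```text
time_s: 14.13
tool_pos: [0.5876, -0.0764, 0.0928]
tool_rot: [-179.5, -0.2, 90.2]
force: [5.2, 8.4, -20.2]
grip_width: 0.0609
```

```bash
python3 -m pendant '[{"rx":0,"ry":0,"rz":0,"tx":0,"ty":0,"tz":-2,"jaw":45},{"rx":0,"ry":0,"rz":0,"tx":0,"ty":0,"tz":-2,"jaw":45},{"rx":0,"ry":0,"rz":0,"tx":0,"ty":0,"tz":-2,"jaw":45},{"rx":0,"ry":0,"rz":0,"tx":0,"ty":0,"tz":-2,"jaw":45},{"rx":0,"ry":0,"rz":0,"tx":0,"ty":0,"tz":-2,"jaw":45}]'
```

```text
time_s: 14.55
tool_pos: [0.5877, -0.077, 0.103]
tool_rot: [-179.5, -0.1, 90.2]
force: [3.2, 5.4, -11.2]
grip_width: 0.0608
```

```bash
python3 -m pendant '[{"rx":0,"ry":0,"rz":0,"tx":1,"ty":0.5,"tz":-2,"jaw":45},{"rx":0,"ry":0,"rz":0,"tx":1,"ty":0,"tz":-2,"jaw":45},{"rx":0,"ry":0,"rz":0,"tx":0,"ty":0,"tz":-2,"jaw":45},{"rx":0,"ry":0,"rz":0,"tx":0,"ty":0,"tz":-4,"jaw":45},{"rx":0,"ry":0,"rz":0,"tx":0,"ty":0,"tz":-6,"jaw":45},{"rx":0,"ry":0,"rz":0,"tx":0,"ty":0,"tz":-10,"jaw":45},{"rx":0,"ry":0,"rz":0,"tx":0,"ty":0,"tz":-10,"jaw":45},{"rx":0,"ry":0,"rz":0,"tx":0,"ty":0,"tz":-10,"jaw":45},{"rx":0,"ry":0,"rz":0,"tx":0,"ty":0,"tz":0,"jaw":45}]'
python3 - <<'E'
from h import *
shot('scene','scene8.png')
im=cv2.imread('pics/scene8.png')
cv2.imwrite('pics/crop11.png',cv2.resize(im[120:360,140:420],None,fx=2.5,fy=2.5,interpolation=cv2.INTER_CUBIC))
E
```

```text
time_s: 15.3
tool_pos: [0.5932, -0.0789, 0.158]
tool_rot: [179.7, 0.0, 90.0]
force: [0.2, -0.3, -0.7]
grip_width: 0.0605
```

View pics/crop11.png

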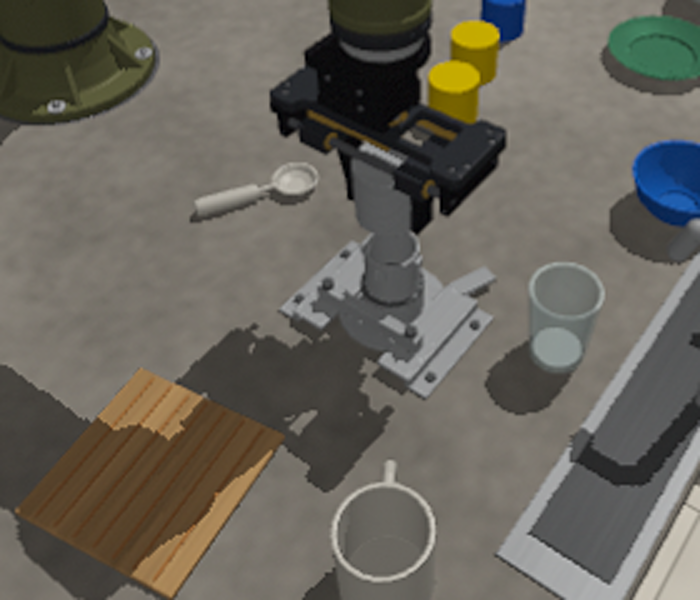

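```bash
python3 -m pendant '[{"rx":0,"ry":0,"rz":0,"tx":-6,"ty":-1,"tz":0,"jaw":45},{"rx":0,"ry":0,"rz":0,"tx":-12,"ty":-3,"tz":0,"jaw":45},{"rx":0,"ry":0,"rz":0,"tx":-18,"ty":-4,"tz":0,"jaw":45},{"rx":0,"ry":0,"rz":0,"tx":-20,"ty":-5,"tz":0,"jaw":45},{"rx":0,"ry":0,"rz":0,"tx":-20,"ty":-5,"tz":0,"jaw":45},{"rx":0,"ry":0,"rz":0,"tx":-20,"ty":-5,"tz":0,"jaw":45},{"rx":0,"ry":0,"rz":0,"tx":-20,"ty":-5,"tz":0,"jaw":45},{"rx":0,"ry":0,"rz":0,"tx":-20,"ty":-5,"tz":0,"jaw":45},{"rx":0,"ry":0,"rz":0,"tx":-20,"ty":-5,"tz":0,"jaw":45},{"rx":0,"ry":0,"rz":0,"tx":-20,"ty":-5,"tz":0,"jaw":45},{"rx":0,"ry":0,"rz":0,"tx":-20,"ty":-5,"tz":0,"jaw":45},{"rx":0,"ry":0,"rz":0,"tx":-20,"ty":-5,"tz":0,"jaw":45},{"rx":0,"ry":0,"rz":0,"tx":-20,"ty":-4,"tz":0,"jaw":45},{"rx":0,"ry":0,"rz":0,"tx":-16,"ty":-3,"tz":0,"jaw":45},{"rx":0,"ry":0,"rz":0,"tx":-10,"ty":-1,"tz":0,"jaw":45},{"rx":0,"ry":0,"rz":0,"tx":0,"ty":0,"tz":0,"jaw":45},{"rx":0,"ry":0,"rz":0,"tx":0,"ty":0,"tz":0,"jaw":45}]'
python3 -m pendant '[{"rx":0,"ry":0,"rz":0,"tx":0,"ty":0,"tz":10,"jaw":45},{"rx":0,"ry":0,"rz":0,"tx":0,"ty":0,"tz":15,"jaw":45},{"rx":0,"ry":0,"rz":0,"tx":0,"ty":0,"tz":15,"jaw":45},{"rx":0,"ry":0,"rz":0,"tx":0,"ty":0,"tz":15,"jaw":45},{"rx":0,"ry":0,"rz":0,"tx":0,"ty":0,"tz":15,"jaw":45},{"rx":0,"ry":0,"rz":0,"tx":0,"ty":0,"tz":15,"jaw":45},{"rx":0,"ry":0,"rz":0,"tx":0,"ty":0,"tz":15,"jaw":45},{"rx":0,"ry":0,"rz":0,"tx":0,"ty":0,"tz":10,"jaw":45},{"rx":0,"ry":0,"rz":0,"tx":0,"ty":0,"tz":5,"jaw":45},{"rx":0,"ry":0,"rz":0,"tx":0,"ty":0,"tz":0,"jaw":45},{"rx":0,"ry":0,"rz":0,"tx":0,"ty":0,"tz":0,"jaw":45}]'
python3 - <<'E'
from h import *
shot('scene','scene9.png')
im=cv2.imread('pics/scene9.png')
cv2.imwrite('pics/crop12.png',cv2.resize(im[200:400,120:360],None,fx=3,fy=3,interpolation=cv2.INTER_CUBIC))
E
```

```text
time_s: 16.77
tool_pos: [0.5299, -0.3408, 0.1541]
tool_rot: [-180.0, -0.0, 89.9]
force: [-0.2, -0.3, -1.4]
grip_width: 0.0607
time_s: 17.68
tool_pos: [0.5309, -0.3401, 0.0397]
tool_rot: [180.0, -0.0, 90.1]
force: [-0.1, -0.3, -1.5]
grip_width: 0.0608
```

View pics/crop12.png

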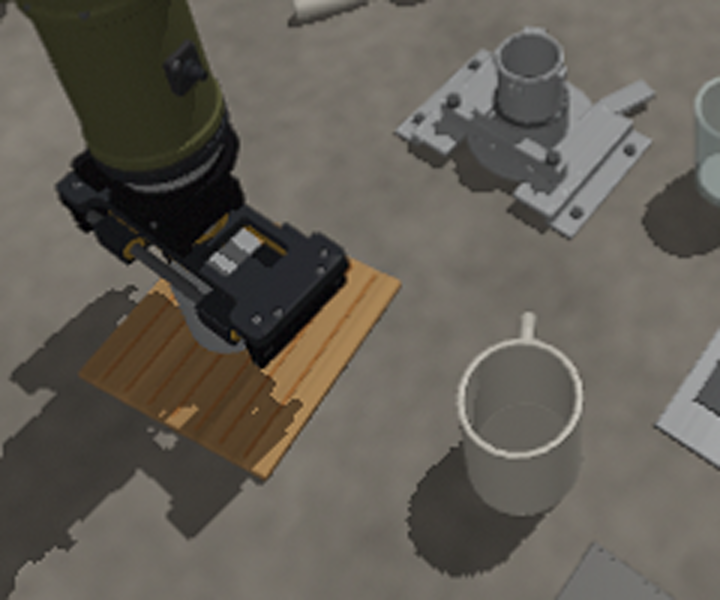

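```bash
python3 -m pendant '[{"rx":0,"ry":0,"rz":0,"tx":0,"ty":0,"tz":3,"jaw":45},{"rx":0,"ry":0,"rz":0,"tx":0,"ty":0,"tz":3,"jaw":45},{"rx":0,"ry":0,"rz":0,"tx":0,"ty":0,"tz":2,"jaw":45},{"rx":0,"ry":0,"rz":0,"tx":0,"ty":0,"tz":2,"jaw":45},{"rx":0,"ry":0,"rz":0,"tx":0,"ty":0,"tz":0,"jaw":45}]'
```

```text
time_s: 18.15
tool_pos: [0.5303, -0.3402, 0.0291]
tool_rot: [-180.0, -0.0, 90.0]
force: [-0.1, 0.0, -1.3]
grip_width: 0.0607
```

```bash
python3 -m pendant '[{"rx":0,"ry":0,"rz":0,"tx":0,"ty":0,"tz":1,"jaw":45},{"rx":0,"ry":0,"rz":0,"tx":0,"ty":0,"tz":1,"jaw":45}]'
```

```text
time_s: 18.32
tool_pos: [0.5306, -0.3405, 0.0276]
tool_rot: [180.0, 0.0, 90.0]
force: [-0.6, 0.0, -0.6]
grip_width: 0.0609
```

```bash
python3 -m pendant '[{"rx":0,"ry":0,"rz":0,"tx":0,"ty":0,"tz":1,"jaw":45},{"rx":0,"ry":0,"rz":0,"tx":0,"ty":0,"tz":1,"jaw":45}]'
```

```text
time_s: 18.48
tool_pos: [0.5306, -0.3405, 0.0255]
tool_rot: [180.0, -0.0, 90.0]
force: [-0.3, -0.5, -1.2]
grip_width: 0.061
```

```bash
python3 -m pendant '[{"rx":0,"ry":0,"rz":0,"tx":0,"ty":0,"tz":1,"jaw":45},{"rx":0,"ry":0,"rz":0,"tx":0,"ty":0,"tz":0,"jaw":45}]'
```

```text
time_s: 18.65
tool_pos: [0.5306, -0.3405, 0.0249]
tool_rot: [180.0, -0.0, 90.0]
force: [-0.7, 1.0, 0.6]
grip_width: 0.0606
```

```bash
python3 -m pendant '[{"rx":0,"ry":0,"rz":0,"tx":0,"ty":0,"tz":0.5,"jaw":45},{"rx":0,"ry":0,"rz":0,"tx":0,"ty":0,"tz":0,"jaw":45}]'
```

```text
time_s: 18.82
tool_pos: [0.5307, -0.3405, 0.0249]
tool_rot: [180.0, -0.0, 90.0]
force: [-2.2, 2.0, 5.4]
grip_width: 0.0608
```

Touchdown (z stopped at 24.9 mm as predicted, +5 N). Releasing.

```bash
python3 -m pendant '[{"rx":0,"ry":0,"rz":0,"tx":0,"ty":0,"tz":-0.4,"jaw":45},{"rx":0,"ry":0,"rz":0,"tx":0,"ty":0,"tz":0,"jaw":45},{"rx":0,"ry":0,"rz":0,"tx":0,"ty":0,"tz":0,"jaw":63},{"rx":0,"ry":0,"rz":0,"tx":0,"ty":0,"tz":0,"jaw":66},{"rx":0,"ry":0,"rz":0,"tx":0,"ty":0,"tz":0,"jaw":70},{"rx":0,"ry":0,"rz":0,"tx":0,"ty":0,"tz":0,"jaw":75},{"rx":0,"ry":0,"rz":0,"tx":0,"ty":0,"tz":0,"jaw":80},{"rx":0,"ry":0,"rz":0,"tx":0,"ty":0,"tz":0,"jaw":80}]' 10
python3 -m pendant '[{"rx":0,"ry":0,"rz":0,"tx":0,"ty":0,"tz":-5,"jaw":80},{"rx":0,"ry":0,"rz":0,"tx":0,"ty":0,"tz":-8,"jaw":80},{"rx":0,"ry":0,"rz":0,"tx":0,"ty":0,"tz":-12,"jaw":80},{"rx":0,"ry":0,"rz":0,"tx":0,"ty":0,"tz":-20,"jaw":80},{"rx":0,"ry":0,"rz":0,"tx":0,"ty":0,"tz":-20,"jaw":80},{"rx":0,"ry":0,"rz":0,"tx":0,"ty":0,"tz":-20,"jaw":80},{"rx":0,"ry":0,"rz":0,"tx":0,"ty":0,"tz":-20,"jaw":80},{"rx":0,"ry":0,"rz":0,"tx":0,"ty":0,"tz":-20,"jaw":80},{"rx":0,"ry":0,"rz":0,"tx":0,"ty":0,"tz":-20,"jaw":80},{"rx":0,"ry":0,"rz":0,"tx":0,"ty":0,"tz":0,"jaw":80},{"rx":0,"ry":0,"rz":0,"tx":0,"ty":0,"tz":0,"jaw":80}]'
python3 - <<'E'
from h import *
shot('scene','scene10.png');shot('wrist','wrist10.png');shot('top','top10.png')
E
```

```text
time_s: 19.48
tool_pos: [0.5305, -0.3404, 0.0244]
tool_rot: [-180.0, -0.0, 90.0]
force: [-0.1, 0.1, -0.0]
grip_width: 0.0782
time_s: 20.4
tool_pos: [0.5314, -0.3412, 0.172]
tool_rot: [179.8, 0.1, 90.0]
force: [-0.4, 0.3, 0.1]
grip_width: 0.0804
```

View pics/scene10.png

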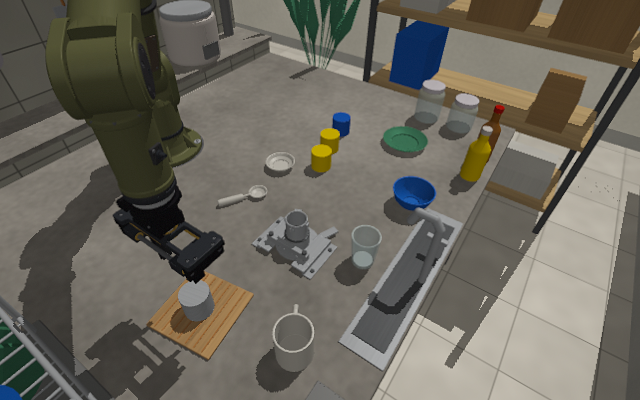

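View pics/top10.png

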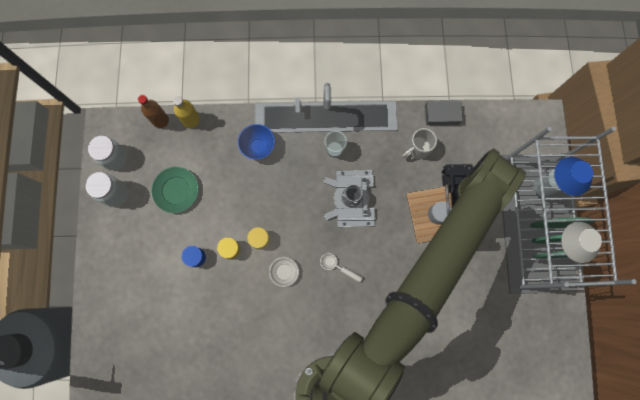

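View pics/wrist10.png

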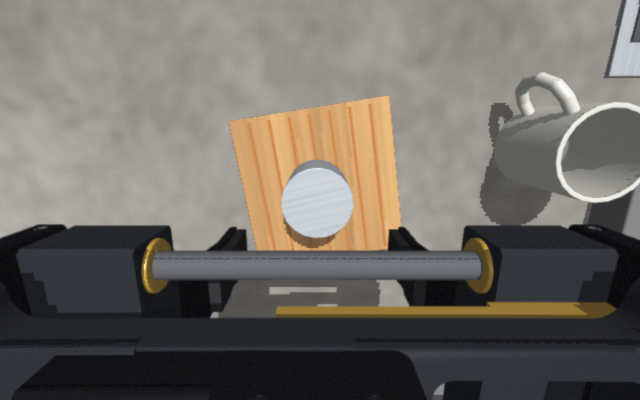

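Run:
```python
from h import *
a=cv2.imread('pics/top10.png');b=cv2.imread('pics/scene10.png')
A=cv2.resize(a[160:235,315:390],(400,400),interpolation=cv2.INTER_CUBIC);B=cv2.resize(b[200:285,245:345],(400,400),interpolation=cv2.INTER_CUBIC)
cv2.imwrite('pics/crop13.png',np.hstack([A,B]))
```

```text
(no output)
```

View pics/crop13.png

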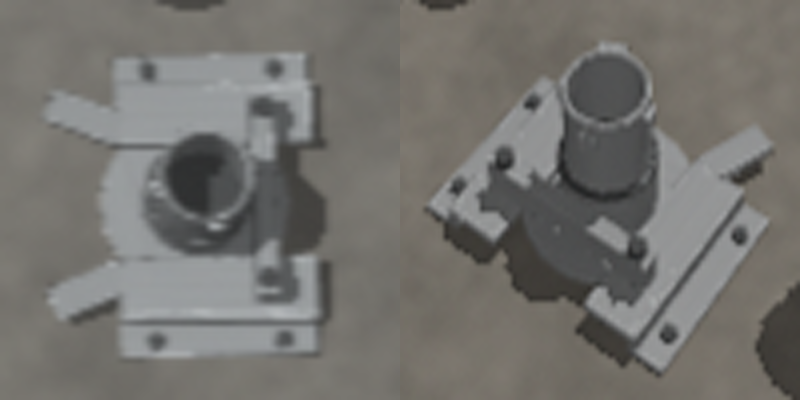

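Run:
```python
from h import *
c=load('top10');s=load('scene10')
print(atz(c,315+207.5/5.333-.5,160+175.5/5.333-.5,.09),atz(s,245+606/4-.5,200+87/4.706-.5,.09))
print('foot left edge',atz(c,315+101/5.333-.5,160+205/5.333-.5,.006))
print(env.get_obs()['force'],env.sign_off())
```

```text
[ 0.59050484 -0.07545553  0.09      ] [0.77859849 0.06397519 0.09      ]
foot left edge [ 0.59105877 -0.01973016  0.006     ]
the job is handed in; nothing more can be done
[-0.10901624  0.16754173 -0.31214337] None
```

The canister is in the bracket against the stop, and the lid is off and standing mouth down on the draining board. I handed the job in at about 20.5 s, with the arm clear and nothing in the gripper.

- **Push:** I gripped the lid lightly and slid the canister along the counter, foot under the ledges. Sliding took about 4–8 N. The stop showed as the tool halting at y ≈ -0.076 m with the force rising to about 15 N.
- **Lid:** I tightened the grip and drew it straight up, peaking at about 23 N in the readings, until it came free. I set it near the middle of the board, felt about 5 N at touchdown, then opened the fingers and backed off.

**Last checks**
- **Canister:** it stands upright. In the top picture its neck is at (0.5905, -0.0755) and the rear edge of its foot at y = -0.020. Both fit a canister still against the stop, judged to the camera's roughly 2 mm accuracy.
- **Lid:** it stands upright and well inside the board's edges in the scene and wrist pictures.
- **Other dishes:** by eye, they are where they were.
- **Disagreed:** my scene-camera value for the neck top, (0.779, 0.064), is clearly wrong. I put the crop's left edge into the pixel conversion wrongly (I forgot its 400-pixel offset). I relied on the top camera and the tool position instead, which agree with each other.
- **Unexpected:** as the lid began to lift, the tool shifted about 2.5 mm sideways with an 8 N side force, and then stayed steady until the lid was nearly free.

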